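# Set the gluing press with the right setting block

### The job

Find the 56 mm wide setting block among the four look-alikes in the rack and stand it upright in the gluing press, halfway along the stop, its 56 mm width filling the gap between the dark stop and the red jaw; the rack and the press leave room for different grips, so on the way stand it on the bare bench, let go, and take it the other way. Then push the red jaw up until the block is held snug against the stop, and leave the other blocks standing in the rack and everything else on the bench undisturbed.

Things in the scene. Friction and masses are not known exactly. Their poses are not given: they have to be found in the camera images.
- block40: Setting block of pale maple, 40 mm wide (its own x), 30 mm thick (its own y), 80 mm tall (its own z); about 67 g. Origin: centre of its underside. One of four look-alikes (40, 48, 56 and 64 mm wide, otherwise the same). It stands upright in a slot of the rack at the start, its width along the rack's x axis.
- block48: Setting block of pale maple, 48 mm wide (its own x), 30 mm thick (its own y), 80 mm tall (its own z); about 81 g. Origin: centre of its underside. One of four look-alikes (40, 48, 56 and 64 mm wide, otherwise the same). It stands upright in a slot of the rack at the start, its width along the rack's x axis.
- block56: Setting block of pale maple, 56 mm wide (its own x), 30 mm thick (its own y), 80 mm tall (its own z); about 94 g. Origin: centre of its underside. One of four look-alikes (40, 48, 56 and 64 mm wide, otherwise the same). It stands upright in a slot of the rack at the start, its width along the rack's x axis.
- block64: Setting block of pale maple, 64 mm wide (its own x), 30 mm thick (its own y), 80 mm tall (its own z); about 108 g. Origin: centre of its underside. One of four look-alikes (40, 48, 56 and 64 mm wide, otherwise the same). It stands upright in a slot of the rack at the start, its width along the rack's x axis.
- rack: Fixed rack: base 110 (x) by 210 mm (y), 10 thick; origin under its centre. Five dark dividers, 8 thick, 36 long in x, tops 94 mm above the bench, make four slots centred at y = -63, -21, 21, 63 mm; which block is in which varies. Blocks stand on the base with 2 mm of play to the dividers, so a gripper can take them there only across their width: the ends stick out in x and are free.
- press: Fixed gluing press. Base 12 mm thick, 130 in its x, from y = -80 to +150. Dark fixed stop, 100 long in x, 25 thick, top 102 mm above the bench, flat face at y = -28 looking to +y; the red jaw faces it. The gap's ends (+x, -x) are open above guide bars at x = +-56 (up to 30 mm above the bench). Origin: bench level, 28 mm in front of the stop's face, midway along it.
- seat (a point): Point on top of the press's base plate (12 mm above the bench), midway along the stop and 28 mm in front of its face: where the middle of the underside of a 56 mm block stands when its width fills the gap and it touches the stop. Axes as the press: y from the stop to the jaw.
- jaw (a joint): Travel of the red jaw towards the stop, m: 0 open (72 mm gap), 0.036 end of travel; gap = 72 mm minus travel. About 4 N of friction, stays where left; only a block in the gap stops it earlier. Starts at 0 to 0.008 (gap 64 to 72 mm): no room for fingers on the width faces of a 56 mm block, so there it is held by its thickness faces.
- jaw_push (a point): Centre of the outer face of the red jaw (100 mm long in x, 25 mm thick in y, from 14 to 102 mm above the bench), 70 mm above the bench; it moves with the jaw. Push here towards -y of the press to close the jaw.
- back_plate: Bystander: violin back of pale wood, 355 by 208 mm, 20 mm thick, lying at the far side. Origin: underside, centre.
- mallet: Bystander: turned wooden mallet, 245 mm long (its x), 72 mm thick, lying down. Origin: underside near mid-length.
- gouge_a: Bystander: gouge with a wooden handle, 220 mm long, lying on the bench.
- gouge_b: Bystander: gouge with a wooden handle, 200 mm long, lying on the bench.
- thumb_plane: Bystander: small brass thumb plane, 55 by 24 mm, 28 mm high, between rack and press.
- varnish: Bystander: amber varnish jar, 64 mm across, 85 mm high.
Not all that is in view belongs to the job. Leave any pink or turquoise look-alike of the block56 alone.

How it is judged:
On the way:
1. The 56 mm block is put down on the bench itself and let go, standing upright (height (world z) of block56 below 0.004 m and angle between block56's own z axis and vertical below 0.06 rad and contact force between block56 and the fingers below 0.1 N and linear speed of block56 below 0.02 m/s), for 0.2 s.
At the end, for the whole second after the job is handed in: 56 mm block upright on the press base and square to the stop (0.06 rad), within 25 mm of the stop's middle, 3 mm of the seat in y and height; jaw closed on it (travel 14.3 to 18 mm); other blocks upright within 15 mm of their start; at rest (value of joint jaw between 0.0143 and 0.018 m and x of block56 in the frame of seat between -0.025 and 0.025 m and y of block56 in the frame of seat between -0.003 and 0.003 m and z of block56 in the frame of seat between -0.003 and 0.003 m and angle between block56's own z axis and vertical below 0.06 rad and angle between the x axis of block56 and the y axis of seat, either way round below 0.06 rad and linear speed of block56 below 0.01 m/s and distance of each of block40, block48, block64 from where it was at the start of the episode below 0.015 m and angle between each of block40, block48, block64's own z axis and vertical below 0.1 rad); the robot touches nothing.
It fails at once if A bystander on the bench is moved by more than 40 mm (distance of any of back_plate, mallet, gouge_a, gouge_b, thumb_plane, varnish from where it was at the start of the episode above 0.04 m).
It also fails if it takes over 67 s, if anything falls off the work surface, if the arm or the gripper's body presses on something with over 40 N, if the wrist force passes 120 N, or if a joint passes its speed limit or range.

### The arm

A 6-joint arm with a two-finger parallel gripper is mounted at the origin on the work surface. World frame = base frame: x ahead of the robot, y to its left, z up, the work surface at z = 0. Lengths are in m, angles in rad, forces in N, time in s.
With the tool pointing down it reaches from about 0.4 to 0.825 m from the base axis. Payload 7 kg.
Tool frame: the origin (TCP) lies at the very end of the fingers, on their centre line; the grasp point (between the pads) lies behind it (manip.tcp_to_grasp is the z of the grasp point in the tool frame, in m); z points along the fingers, y is the line along which they close (so a half turn about z gives the same grasp; the last joint's range is limited). The gripper opens to 88 mm and grips with 3 to 60 N. Pads are 19 mm wide; open, the fingers measure 130 mm over their backs; the gripper's body (78 mm by 193 mm) begins 47 mm behind the grasp point.
Start: joints at [-1.014, 0.359, 0.012, 0, -1.224, -0.288], TCP at [0.179, -0.651, 0.227] pointing down, gripper open.
Joint ranges: [-3.07, 3.07], [-1.43, 2.12], [-1.02, 1.25], [-3.03, 1.67], [-3.05, -0], [-3.03, 3.03]. Speed limits (rad/s): [2.39, 2.39, 3.01, 3.14, 3.14, 3.14].

### API

Orientations are given as a unit quaternion [x, y, z, w].
In Python, from bench import manip, get_image, look_for gives the robot as it stands.
- The arm moves only by the shell command python3 -m pendant 'ROWS'. ROWS is JSON, a list that holds one entry, the list of rows, each a list of 7 numbers: the shift along the tool's x, y, z in units of 40 mm (1.0 is 40 mm), then the turn, a rotation vector about the tool's x, y, z in rad, then the opening, from 0 (shut) to 1 (fully open). A call has 1 to 10 rows; each row is the pose to reach, as a shift and turn from the pose commanded when the call began, along the tool's axes at that moment; what a row does not reach only later rows make up. A row lasts 1/8 s, in which the tool goes at most 62.5 mm and 10.7 degrees, less where a joint would pass 70% of its speed; a pose out of reach is approached as far as the arm can. A call with a gripper value outside its range is refused whole. The fingers move at their own pace and stop on an object; the grip force is fixed at half the most. Time passes only in rows, so rows that repeat a pose let the fingers close. It gives the time, the measured TCP pose, the force, the opening and the grip force at its end, in the units of the state.
- manip.sense(): the state, without advancing time (a new reading comes with each control period).
- get_image(name): name is "scene" or "top"; returns a dict with "img" (420x560x3 uint8, blue, green, red), "fov_y" (degrees; the focal length in pixels is half the picture's height over the tangent of half this angle, whatever the lens; pixels are square), "cx", "cy" (the principal point, pixels), "R" (3x3) and "t" (3): a world point X has camera coordinates R X + t. Camera axes: x right, y down, z forward; pixel columns grow to the right and rows downward; lengths in m; the calibration is good to about 2 mm. A picture is of the moment at which its call begins. There is no depth.
- manip.hand_in(): hands the job in; it is judged then, once.
Trained networks look in the newest picture that a camera, given by its name, has taken for a name from the list of things; names that differ only in an ending like _2 or _b are one class to them, and where a whole thing is asked for, a point or a joint stands for the part that bears it (a point fixed in the world has none). Each returns a list of dicts, best first, with "confidence" (0 to 1); they miss things now and then, are a little off and sometimes report something else, mostly with a low value. They report only what shows in the picture. A call takes as long as a camera call. They do not tell look-alikes from the thing itself.
- look_for(target, camera): "xy" ([column, row] in pixels, amid what is visible of it).
The state is a dict: "time_s": time; "joint_positions": joint angles; "joint_vel": joint speeds; "tau": joint torques, N m; "tool_pos": TCP position; "tcp_rot": TCP orientation; "contact_force": force on the tool from outside, world axes, zero at the start; "ft_torque": the same for the moment, N m; "finger_gap": opening from 0.0 (shut) to 1.0 (fully open); "grasp_force": force on a finger pad.
Only numpy, scipy, OpenCV 4.12 (cv2) and the standard library are available. Lean on these libraries where they do the work, as an engineer would, in place of code of your own. Each camera call takes 0.05 s, during which the arm holds its last target. There are 200 camera calls.

## Working session

There is one attempt and no reset: what is moved stays moved. The work goes in short steps, Python scripts to look and compute and a shell command to move; the robot and the scene stay as the last step left them, time stands still between calls to the robot, and variables do not carry over. Pictures are saved under pics/ and viewed, at most 12 in all, crops included, and the job is handed in when it is done.

```bash
mkdir -p pics; ls; python3 - <<'E'
from bench import manip,get_image,look_for
import cv2,numpy as np
print(manip.tcp_to_grasp); s=manip.sense(); print(s['tool_pos'],s['tcp_rot'],s['time_s'])
for n in('scene','top'):
    d=get_image(n); cv2.imwrite(f'pics/{n}0.png',d['img']); print(n,d['fov_y'],d['cx'],d['cy'],np.round(d['R'],4).tolist(),np.round(d['t'],4).tolist())
    np.savez(f'pics/{n}0.npz',**d)
    for t in('block56','rack','press','jaw_push','thumb_plane','varnish'):
        print(t,[(np.round(r['xy']).tolist(),round(r['confidence'],2)) for r in look_for(t,n)])
E
```

```text
pics
-0.0188
[ 0.17911452 -0.65030192  0.22563548] [-1.33918885e-01  9.90991956e-01  8.02811410e-04 -1.74960446e-04] 0.0
scene 48.68660892597852 279.83884062505683 210.52298704453167 [[0.3696, 0.9292, -0.0004], [0.5566, -0.2218, -0.8007], [-0.7441, 0.2957, -0.5991]] [-0.2313, -0.2418, 1.7244]
block56 [([333.0, 196.0], 0.87), ([291.0, 177.0], 0.87), ([360.0, 160.0], 0.86), ([330.0, 167.0], 0.82), ([372.0, 188.0], 0.69), ([363.0, 192.0], 0.69), ([347.0, 194.0], 0.58)]
rack [([348.0, 209.0], 0.8)]
press [([191.0, 234.0], 0.63)]
jaw_push [([198.0, 221.0], 0.76)]
thumb_plane [([307.0, 247.0], 0.56)]
varnish [([428.0, 191.0], 0.67)]
top 55.07498219325711 284.50866103411425 215.33834156923461 [[-0.012, -0.9998, 0.0148], [-0.9918, 0.01, -0.1272], [0.127, -0.0162, -0.9918]] [0.0091, 0.5984, 1.3466]
block56 [([168.0, 288.0], 0.79), ([195.0, 237.0], 0.71), ([203.0, 286.0], 0.59), ([245.0, 282.0], 0.57), ([211.0, 244.0], 0.54), ([405.0, 185.0], 0.53), ([183.0, 240.0], 0.5)]
rack [([199.0, 239.0], 0.88)]
press [([348.0, 249.0], 0.64)]
jaw_push [([342.0, 242.0], 0.9)]
thumb_plane []
varnish [([136.0, 223.0], 0.8), ([343.0, 246.0], 0.49)]
```

```bash
python3 - <<'E'
import cv2
a=cv2.imread('pics/scene0.png');b=cv2.imread('pics/top0.png')
cv2.imwrite('pics/s_c.png',cv2.resize(a[120:300,120:460],(800,424),interpolation=3))
cv2.imwrite('pics/t_c.png',cv2.resize(b[160:340,130:450],None,fx=2.5,fy=2.5,interpolation=3))
E
```

```text
(no output)
```

View pics/top0.png

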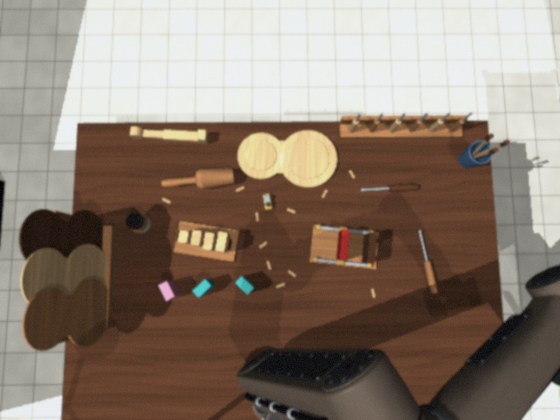

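View pics/t_c.png

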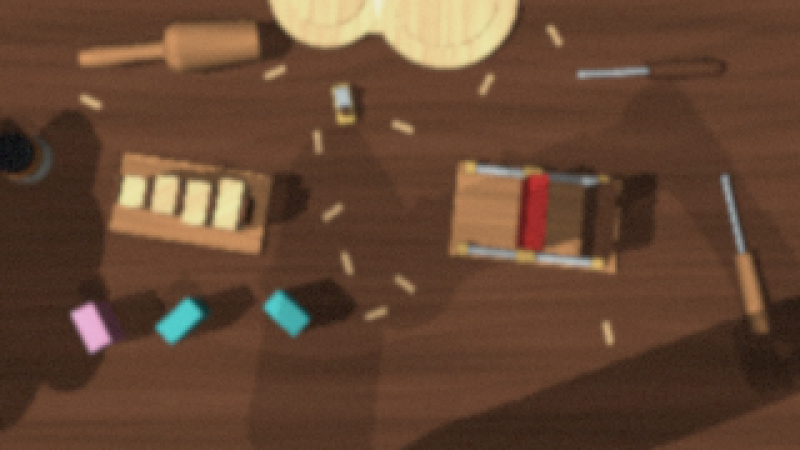

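View pics/s_c.png

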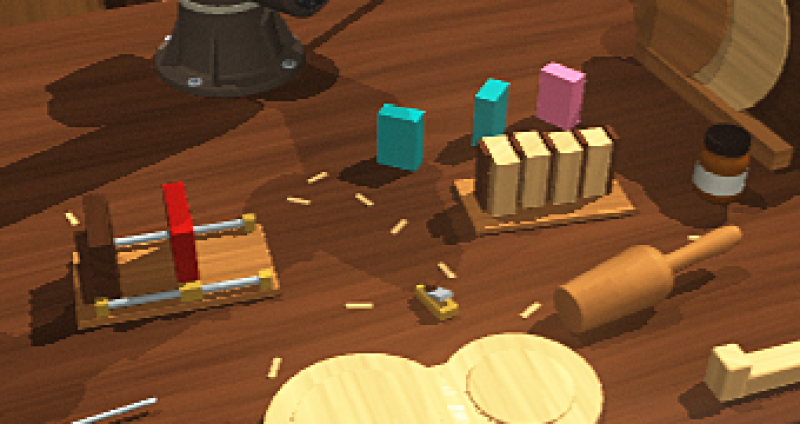

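The top view shows the candidates. The rack blocks have their tops at about (183,237), (196,238), (209,241) and (222,241), running from narrow to wide. The decoys are pink (167,291), teal (202,288) and teal (245,285). The third rack block, at (209,241), is probably the 56. The jaw is at (344,245), with the stop to its right at about (369,248). Next I'll measure these.

```bash
cat > h.py <<'E'
import numpy as np,cv2
from scipy.optimize import minimize
def cam(d):
    f=210/np.tan(np.radians(float(d['fov_y']))/2); return f,float(d['cx']),float(d['cy']),np.array(d['R']),np.array(d['t'])
def proj(d,X):
    f,cx,cy,R,t=cam(d); c=np.atleast_2d(X)@R.T+t; return np.c_[f*c[:,0]/c[:,2]+cx,f*c[:,1]/c[:,2]+cy]
def ray(d,uv,z):
    f,cx,cy,R,t=cam(d); uv=np.atleast_2d(uv); v=np.c_[(uv[:,0]-cx)/f,(uv[:,1]-cy)/f,np.ones(len(uv))]@R; C=-R.T@t
    return C+v*((z-C[2])/v[:,2])[:,None]
def box(x,y,yaw,lx,ly,z0,z1,ox=0,oy=0):
    c,s=np.cos(yaw),np.sin(yaw)
    return np.array([[x+c*(ox+a*lx/2)-s*(oy+b*ly/2),y+s*(ox+a*lx/2)+c*(oy+b*ly/2),z] for z in(z0,z1) for a,b in((-1,-1),(1,-1),(1,1),(-1,1))])
def sil(d,P,S=4,shape=(420,560)):
    m=np.zeros((shape[0]*S,shape[1]*S),np.uint8); q=cv2.convexHull(((proj(d,P)+.5)*S-.5).astype(np.float32))
    cv2.fillConvexPoly(m,np.round(q*16).astype(np.int32),1,shift=4); return m
def up(m,S=4): return (cv2.resize(m.astype(np.float32),None,fx=S,fy=S,interpolation=cv2.INTER_LINEAR)>.5).astype(np.uint8)
def iou(a,b): return (a&b).sum()/max(1,(a|b).sum())
def fit(views,mk,p0,step):
    f=lambda p:-sum(iou(sil(d,mk(p)),m) for d,m in views)
    p0=np.array(p0,float); n=len(p0)
    for st in(1,.3):
        r=minimize(f,p0,method='Nelder-Mead',options=dict(initial_simplex=np.vstack([p0]+[p0+st*np.eye(n)[i]*step[i] for i in range(n)]),xatol=2e-4,fatol=1e-4,maxiter=200)); p0=r.x
    return r.x,-r.fun/len(views)
def hsv(d): return cv2.cvtColor(d['img'],cv2.COLOR_BGR2HSV)
E
cat > m1.py <<'E'
from h import *
S=dict(np.load('pics/scene0.npz'));T=dict(np.load('pics/top0.npz'))
print('cams',[np.round(-d['R'].T@d['t'],3) for d in(S,T)])
def red(d):
    h=hsv(d).astype(int); m=((h[...,0]<6)|(h[...,0]>174))&(h[...,1]>190)&(h[...,2]>70)
    n,l,st,c=cv2.connectedComponentsWithStats(m.astype(np.uint8)); i=1+np.argmax(st[1:,4]); print('red',st[i],c[i]); return up(l==i)
p0=ray(T,[344,245],.1)[0]
views=[(S,red(S)),(T,red(T))]
for v in(views,views[:1],views[1:]): 
    p,q=fit(v,lambda p:box(*p,.1,.025,.014,.102),[p0[0],p0[1],-.08],[.01,.01,.1]); print('jaw',p,q)
h=hsv(T).astype(int); reg=np.zeros(h.shape[:2],bool); reg[222:260,172:236]=1
m=reg&(h[...,2]>150)&(h[...,1]<150); n,l,st,c=cv2.connectedComponentsWithStats(m.astype(np.uint8)); print(np.c_[st,c].round(1)[1:])
for i in range(1,n):
    if st[i,4]<30: continue
    ys,xs=np.where(up(l==i)); P=ray(T,np.c_[(xs+.5)/4-.5,(ys+.5)/4-.5],.09)[:,:2]
    (cx,cy),wh,a=cv2.minAreaRect((P*1000).astype(np.float32)); print('blk',(round(cx),round(cy)),np.round(wh,1),round(a,1),P.mean(0).round(4))
A=cv2.resize(S['img'][165:225,285:385],(800,480),interpolation=2)
cv2.imwrite('pics/rack_s.png',A)
E
python3 m1.py
```

```text
cams [array([ 1.503, -0.349,  0.839]), array([0.423, 0.025, 1.411])]
red [189 197  15  43 402] [196.5920398  217.71144279]
red [339 242   6  11  27] [341.22222222 246.48148148]
jaw [ 0.48680224 -0.18956254 -0.14139558] 0.4530603810557097
jaw [ 0.47040602 -0.1872468  -0.13570675] 0.8446899121639606
jaw [ 0.49296911 -0.1992764  -1.16313125] 0.08757819481680071
[[1.740e+02 2.220e+02 6.100e+01 3.800e+01 1.365e+03 2.017e+02 2.423e+02]
 [2.280e+02 2.290e+02 2.000e+00 1.000e+00 2.000e+00 2.285e+02 2.290e+02]]
blk (510, 262) [198.8 104.4] 79.9 [0.5059 0.2752]
```

```bash
python3 - <<'E'
from h import *
S=dict(np.load('pics/scene0.npz'));T=dict(np.load('pics/top0.npz'))
h=hsv(T)
print('row241',[tuple(x) for x in h[241,172:238:2].tolist()])
print('press',[tuple(x) for x in h[245,334:380:2].tolist()])
h=hsv(S); print('scene jaw',[tuple(x) for x in h[215,183:208:2].tolist()])
print('scene blk',[tuple(x) for x in h[180,322:382:3].tolist()])
E
```

```text
row241 [(10, 139, 103), (10, 139, 110), (15, 133, 150), (21, 95, 213), (25, 81, 228), (26, 74, 232), (23, 84, 230), (19, 96, 200), (14, 121, 112), (18, 99, 152), (21, 88, 231), (21, 91, 233), (21, 91, 233), (20, 92, 228), (16, 108, 149), (12, 123, 108), (19, 97, 213), (21, 88, 235), (22, 86, 235), (22, 86, 234), (19, 95, 207), (12, 126, 113), (21, 92, 149), (26, 78, 232), (26, 76, 235), (27, 70, 236), (27, 70, 232), (21, 87, 153), (11, 133, 96), (10, 112, 50), (14, 127, 104), (15, 135, 125), (13, 132, 114)]
press [(13, 133, 176), (13, 141, 161), (4, 173, 109), (0, 188, 122), (0, 192, 162), (1, 188, 159), (0, 188, 157), (5, 173, 118), (14, 136, 103), (13, 135, 104), (12, 129, 101), (13, 134, 101), (14, 133, 102), (13, 134, 103), (13, 133, 92), (10, 134, 57), (12, 121, 57), (11, 157, 60), (11, 142, 81), (11, 143, 84), (13, 143, 80), (13, 132, 87), (11, 128, 68)]
scene jaw [(11, 171, 128), (12, 184, 137), (11, 183, 138), (11, 181, 137), (8, 184, 68), (1, 227, 193), (2, 235, 182), (1, 232, 228), (2, 237, 227), (3, 233, 193), (12, 230, 114), (13, 117, 124), (14, 70, 157)]
scene blk [(85, 139, 77), (11, 188, 106), (25, 102, 255), (24, 106, 253), (30, 78, 255), (5, 211, 29), (12, 178, 145), (24, 107, 252), (24, 108, 251), (25, 112, 255), (10, 180, 95), (22, 122, 255), (23, 112, 251), (24, 115, 249), (29, 96, 255), (10, 184, 115), (27, 109, 255), (25, 101, 255), (29, 85, 255), (19, 134, 255)]
```

```bash
cat > m2.py <<'E'
from h import *
S=dict(np.load('pics/scene0.npz'));T=dict(np.load('pics/top0.npz'))
def red(d,s,v):
    h=hsv(d).astype(int); m=((h[...,0]<7)|(h[...,0]>174))&(h[...,1]>s)&(h[...,2]>v)
    n,l,st,c=cv2.connectedComponentsWithStats(m.astype(np.uint8)); i=1+np.argmax(st[1:,4]); print('red',st[i]); return up(l==i)
p0=ray(T,[344,245],.1)[0]
views=[(S,red(S,185,100)),(T,red(T,160,105))]
for v in(views,views[:1],views[1:]): 
    pj,q=fit(v,lambda p:box(*p,.1,.025,.014,.102),[p0[0],p0[1],-.08],[.01,.01,.1]); print('jaw',pj.round(4),round(q,3))
    if v is views: J=pj
h=hsv(T).astype(int); reg=np.zeros(h.shape[:2],bool); reg[225:258,175:234]=1
m=reg&(h[...,2]>175)&(h[...,1]<125); n,l,st,c=cv2.connectedComponentsWithStats(m.astype(np.uint8)); B=[]
for i in range(1,n):
    if st[i,4]<30: continue
    ys,xs=np.where(up(l==i)); P=ray(T,np.c_[(xs+.5)/4-.5,(ys+.5)/4-.5],.09)[:,:2]; B.append((P.mean(0),P))
B.sort(key=lambda b:b[0][1]); C=np.array([b[0] for b in B]); e=C[-1]-C[0]; yaw=np.arctan2(-e[0],e[1]); print('yaw',yaw,'pitch',np.linalg.norm(e)/3)
ax=np.array([np.cos(yaw),np.sin(yaw)]); ay=np.array([-ax[1],ax[0]])
for c,P in B:
    q=P-c; print('blk',c.round(4),'area/thick',np.round([np.ptp(q@ax),np.ptp(q@ay)],4), 'w=area/30mm', round(cv2.contourArea(cv2.convexHull((P*1000).astype(np.float32)))/30,1))
# scene-view: pale components
h=hsv(S).astype(int); m=(h[...,2]>220)&(h[...,1]<140)&(h[...,0]>17); m[:170]&=False; m[225:]=0; m[:,:315]=0; m[:,385:]=0
n,l,st,c=cv2.connectedComponentsWithStats(m.astype(np.uint8)); print(np.c_[st,c][1:].round(1))
# overlay
A=[]
for d,(x,y),k in((T,(170,222),6),(S,(318,168),6),(T,(308,222),6),(S,(145,190),6)):
    A.append((d,x,y,k))
out=[]
blks=[(c,w) for c,w in zip(C,(64,56,48,40))]
for d,x,y,k in A:
    im=cv2.resize(d['img'][y:y+49,x:x+66],None,fx=k,fy=k,interpolation=2)
    def dr(P,col):
        q=(proj(d,P)-[x,y]+.5)*k
        for a,b in[(0,1),(1,2),(2,3),(3,0),(4,5),(5,6),(6,7),(7,4),(0,4),(1,5),(2,6),(3,7)]: cv2.line(im,*[tuple(int(v) for v in q[i]) for i in(a,b)],col,1)
    for c,w in blks: dr(box(c[0],c[1],yaw,w/1000,.03,.01,.09),(255,0,0))
    dr(box(*J,.1,.025,.014,.102),(0,255,0))
    for g in(.064,.072): dr(box(*J,.1,.025,.012,.102,oy=-.025-g),(255,255,0) if g<.07 else (255,0,255))
    out.append(im)
cv2.imwrite('pics/ov.png',np.vstack([np.hstack(out[:2]),np.hstack(out[2:])]))
E
python3 m2.py
```

```text
red [189 197  16  43 369]
red [337 230  13  30 272]
jaw [ 0.4907 -0.1903 -0.1425] 0.744
jaw [ 0.4694 -0.1869 -0.1402] 0.775
jaw [ 0.4938 -0.1919 -0.1284] 0.747
yaw -0.15569706783308615 pitch 0.04214260140782348
blk [0.5066 0.2131] area/thick [0.069  0.0322] w=area/30mm 68.5
blk [0.5084 0.2556] area/thick [0.0611 0.0358] w=area/30mm 63.4
blk [0.5206 0.2962] area/thick [0.0538 0.0316] w=area/30mm 52.2
blk [0.5262 0.338 ] area/thick [0.0506 0.0325] w=area/30mm 47.0
[[367.  174.   13.    8.   67.  372.7 177.7]
 [339.  176.   14.   11.   96.  345.3 180.7]
 [353.  176.   14.    9.   82.  359.5 179.9]
 [325.  178.   16.   12.  115.  332.3 183.3]]
```

View pics/ov.png

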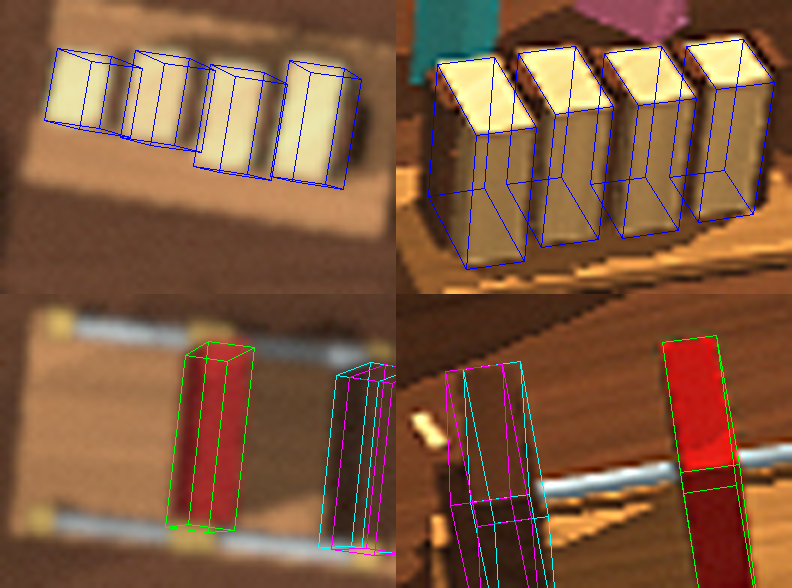

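```bash
cat > rel.py <<'E'
import sys; from h import *
from scipy.spatial.transform import Rotation as Ro
from bench import manip
def down(yaw): # tool y along yaw, z down
    y=np.array([np.cos(yaw),np.sin(yaw),0]); z=np.array([0,0,-1.]); return Ro.from_matrix(np.c_[np.cross(y,z),y,z])
def rel(x,y,z,yawdeg,p=None,R=None):
    s=manip.sense(); p=s['tool_pos'] if p is None else p; R=Ro.from_quat(s['tcp_rot']) if R is None else R
    print('shift',np.round(R.inv().apply(np.array([x,y,z])-p)/.04,3),'turn',np.round((R.inv()*down(np.radians(yawdeg))).as_rotvec(),4))
if __name__=='__main__':
    s=manip.sense(); R=Ro.from_quat(s['tcp_rot']); m=R.as_matrix()
    print('t',round(s['time_s'],2),'p',np.round(s['tool_pos'],4),'yaw',round(np.degrees(np.arctan2(m[1,1],m[0,1])),2),'z',m[:,2].round(4),'gap',round(s['finger_gap'],3),'F',np.round(s['contact_force'],1),'grip',round(float(np.max(s['grasp_force'])),1),'q',np.round(s['joint_positions'],2))
    if len(sys.argv)>4: rel(*map(float,sys.argv[1:5]))
E
python3 - <<'E'
from h import *
T=dict(np.load('pics/top0.npz')); S=dict(np.load('pics/scene0.npz'))
V=cv2.GaussianBlur(hsv(T)[...,2].astype(np.float32),(0,0),.7); E=[];Jl=[]
for r in range(236,256,2):
    v=V[r]; c=next((c for c in range(354,374) if v[c]>78>=v[c+1]),None)
    if c is None: continue
    E.append((c+(v[c]-78)/(v[c]-v[c+1]),r))
P=ray(T,E,.012)[:,:2]; k=np.polyfit(P[:,0],P[:,1],1); print('stop face',P.round(4).tolist(),'yaw',np.arctan(k[0]))
J=np.array([.4925,-.1911]); yw=-.14; n=np.array([-np.sin(yw),np.cos(yw)]); f=(P@n).mean(); print('gap',J@n-.0125-f,'resid',np.round((P@n-f)*1e3,1))
seat=J+n*(f+.028-J@n); print('seat',seat,'n',n)
print('bench cand',ray(T,[280,240],0),'thumb',ray(T,[267,201],.0), 'chips',ray(T,[[257,216],[263,245],[291,210],[269,265],[292,273]],0)[:,:2].round(3).tolist())
E
python3 rel.py .51 .2560 .17 171.2
```

```text
stop face [[0.5263, -0.2722], [0.5194, -0.2709], [0.5124, -0.2692], [0.5055, -0.2686], [0.4985, -0.2686], [0.4915, -0.2686], [0.4846, -0.2673], [0.4777, -0.2666], [0.4708, -0.2659], [0.4638, -0.2654]] yaw -0.09845710125044041
gap 0.06363303149340732 resid [ 0.5  0.8  1.6  1.2  0.2 -0.8 -0.4 -0.7 -0.9 -1.5]
seat [ 0.48578337 -0.2387621 ] n [0.13954311 0.990216  ]
bench cand [[0.5163908  0.01871527 0.        ]] thumb [[0.65528664 0.06335853 0.        ]] chips [[0.602, 0.099], [0.5, 0.078], [0.622, -0.021], [0.43, 0.058], [0.401, -0.022]]
t 0.7 p [ 0.1792 -0.6507  0.2266] yaw 105.4 z [ 0. -0. -1.] gap 0.998 F [-0.6  0.1 -0.5] grip 0.0 q [-1.01  0.36  0.01 -0.   -1.22 -0.29]
shift [-13.993  19.658   1.414] turn [-0.     -0.     -1.1484]
```

Both views fit well: the fourth rack block is the widest (64), and the next one, at (0.508, 0.256), is the 56. The decoys are pink and teal and stay where they are. Now I'll move towards the rack.

```bash
python3 -m pendant '[[[-10.7,8.7,0,0,0,-0.6,1],[-10.7,8.7,0,0,0,-0.6,1],[-10.7,8.7,0,0,0,-0.6,1],[-10.7,8.7,0,0,0,-0.6,1],[-10.7,8.7,0,0,0,-0.6,1],[-10.7,8.7,0,0,0,-0.6,1],[-10.7,8.7,0,0,0,-0.6,1],[-10.7,8.7,0,0,0,-0.6,1],[-10.7,8.7,0,0,0,-0.6,1],[-10.7,8.7,0,0,0,-0.6,1]]]'; python3 rel.py .51 .256 .17 171.2
```

```text
time_s: 1.95
tool_pos: [0.5013, -0.199, 0.2266]
tcp_rot: [-0.423, 0.906, -0.0, 0.0]
contact_force: [-0.3, -0.4, -0.3]
finger_gap: 1.002
grasp_force: 0.0
t 1.95 p [ 0.5013 -0.199   0.2266] yaw 140.02 z [ 5.e-04  1.e-04 -1.e+00] gap 1.002 F [-0.3 -0.4 -0.3] grip 0.0 q [-0.01  0.14 -0.29 -0.   -1.15 -0.68]
shift [-8.854  7.143  1.416] turn [-4.000e-04  3.000e-04 -5.443e-01]
```

```bash
python3 -m pendant '[[[-8.85,7.14,1.4,0,0,-0.544,1],[-8.85,7.14,1.4,0,0,-0.544,1],[-8.85,7.14,1.4,0,0,-0.544,1],[-8.85,7.14,1.4,0,0,-0.544,1],[-8.85,7.14,1.4,0,0,-0.544,1],[-8.85,7.14,1.4,0,0,-0.544,1],[-8.85,7.14,1.4,0,0,-0.544,1],[-8.85,7.14,1.4,0,0,-0.544,1],[-8.85,7.14,1.4,0,0,-0.544,1],[-8.85,7.14,1.4,0,0,-0.544,1]]]'; python3 rel.py .51 .256 .041 171.2; python3 - <<'E'
from bench import get_image; import cv2,numpy as np
a=get_image('scene')['img'][110:240,280:430]
cv2.imwrite('pics/above.png',cv2.resize(a,None,fx=4,fy=4,interpolation=3))
E
```

```text
time_s: 3.2
tool_pos: [0.51, 0.2519, 0.1707]
tcp_rot: [-0.649, 0.761, -0.0, -0.0]
contact_force: [0.5, 0.1, 0.0]
finger_gap: 0.998
grasp_force: 0.0
t 3.2 p [0.51   0.2519 0.1707] yaw 170.9 z [-2.e-04 -2.e-04 -1.e+00] gap 0.998 F [0.5 0.1 0. ] grip 0.0 q [ 0.8   0.23 -0.31 -0.   -1.04 -0.96]
shift [-0.102  0.015  3.242] turn [ 0.0002 -0.0003 -0.0053]
```

View pics/above.png

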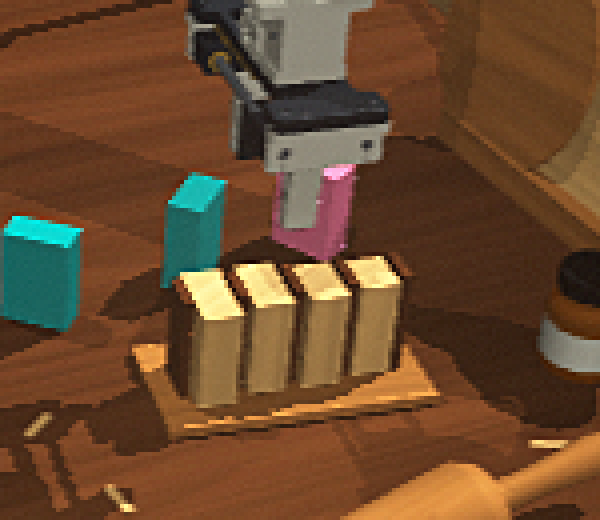

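The gripper is over the second block from the left (front view about (265,330)), which is the 56. I'll settle and measure before going down.

```bash
python3 -m pendant '[[[0,0,0,0,0,0,1]]]'; python3 rel.py .51 .2558 .041 171.2
```

```text
time_s: 3.38
tool_pos: [0.5102, 0.252, 0.171]
tcp_rot: [-0.649, 0.761, 0.0, 0.0]
contact_force: [-0.1, 0.3, 0.1]
finger_gap: 1.0
grasp_force: 0.0
t 3.38 p [0.5102 0.252  0.171 ] yaw 170.86 z [ 4.e-04  4.e-04 -1.e+00] gap 1.0 F [-0.1  0.3  0.1] grip 0.0 q [ 0.8   0.23 -0.3  -0.   -1.04 -0.96]
shift [-0.092  0.021  3.25 ] turn [-0.0003  0.0004 -0.0059]
```

```bash
python3 -m pendant '[[[-0.09,0.02,0.8,0,0,0,1],[-0.09,0.02,1.6,0,0,0,1],[-0.09,0.02,2.0,0,0,0,1],[-0.09,0.02,2.4,0,0,0,1],[-0.09,0.02,2.8,0,0,0,1],[-0.09,0.02,3.2,0,0,0,1],[-0.09,0.02,3.25,0,0,0,1]]]' && python3 rel.py
```

```text
time_s: 4.25
tool_pos: [0.5092, 0.2563, 0.0393]
tcp_rot: [-0.649, 0.761, -0.0, -0.001]
contact_force: [-0.0, -1.3, 0.0]
finger_gap: 0.999
grasp_force: 0.0
t 4.25 p [0.5092 0.2563 0.0393] yaw 170.94 z [-0.0015 -0.0014 -1.    ] gap 0.999 F [-0.  -1.3  0. ] grip 0.0 q [ 0.81  0.38 -0.44 -0.   -0.75 -0.97]
```

```bash
python3 -m pendant '[[[0,0,0,0,0,0,0.4],[0,0,0,0,0,0,0.3],[0,0,0,0,0,0,0.3],[0,0,0,0,0,0,0.3],[0,0,0,0,0,0,0.3],[0,0,0,0,0,0,0.3],[0,0,0,0,0,0,0.3]]]' && python3 rel.py
```

```text
time_s: 5.12
tool_pos: [0.5099, 0.257, 0.041]
tcp_rot: [-0.649, 0.761, -0.0, 0.0]
contact_force: [-1.5, 0.1, 5.0]
finger_gap: 0.639
grasp_force: 30.0
t 5.12 p [0.5099 0.257  0.041 ] yaw 170.96 z [ 4.e-04  3.e-04 -1.e+00] gap 0.639 F [-1.5  0.1  5. ] grip 30.0 q [ 0.81  0.38 -0.44  0.   -0.75 -0.97]
```

The gripper reads 0.639 × 88 = 56.2 mm, so this is the right block. I'll lift it straight up.

```bash
python3 -m pendant '[[[0,0,-0.3,0,0,0,0.3],[0,0,-0.7,0,0,0,0.3],[0,0,-1.1,0,0,0,0.3],[0,0,-1.5,0,0,0,0.3],[0,0,-2,0,0,0,0.3],[0,0,-2.5,0,0,0,0.3],[0,0,-3,0,0,0,0.3],[0,0,-3,0,0,0,0.3]]]' && python3 rel.py .51 .02 .12 81.8
```

```text
time_s: 6.12
tool_pos: [0.5106, 0.2575, 0.1629]
tcp_rot: [-0.649, 0.761, 0.0, 0.002]
contact_force: [0.5, -0.6, -1.0]
finger_gap: 0.639
grasp_force: 30.0
t 6.12 p [0.5106 0.2575 0.1629] yaw 170.95 z [ 0.0029  0.0026 -1.    ] gap 0.639 F [ 0.5 -0.6 -1. ] grip 30.0 q [ 0.81  0.24 -0.31  0.   -1.02 -0.97]
shift [ 5.87  -0.917  1.057] turn [4.000e-04 4.300e-03 1.556e+00]
```

```bash
python3 -m pendant '[[[0.6,-0.1,0,0,0,0.15,0.3],[1.2,-0.2,0,0,0,0.3,0.3],[1.8,-0.3,0,0,0,0.46,0.3],[2.4,-0.4,0,0,0,0.62,0.3],[3.0,-0.5,0,0,0,0.78,0.3],[3.6,-0.6,0,0,0,0.94,0.3],[4.2,-0.7,0,0,0,1.1,0.3],[4.8,-0.8,0,0,0,1.26,0.3],[5.4,-0.9,0,0,0,1.42,0.3],[5.87,-0.92,0,0,0,1.556,0.3]]]' && python3 -m pendant '[[[0,0,0,0,0,0,0.3],[0,0,0,0,0,0,0.3]]]' && python3 rel.py .51 .02 .033 81.8
python3 - <<'E'
from bench import get_image; import cv2,numpy as np
a=get_image('scene')['img'][110:260,180:360]
cv2.imwrite('pics/carry.png',cv2.resize(a,None,fx=4,fy=4,interpolation=3))
E
```

```text
time_s: 7.38
tool_pos: [0.5086, 0.0182, 0.16]
tcp_rot: [0.074, 0.997, -0.0, -0.0]
contact_force: [-0.3, 0.3, -0.1]
finger_gap: 0.64
grasp_force: 30.0
time_s: 7.62
tool_pos: [0.5091, 0.0193, 0.1604]
tcp_rot: [0.071, 0.998, 0.0, -0.0]
contact_force: [0.0, 0.4, -1.1]
finger_gap: 0.635
grasp_force: 30.0
t 7.62 p [0.5091 0.0193 0.1604] yaw 81.9 z [-2.e-04  0.e+00 -1.e+00] gap 0.635 F [ 0.   0.4 -1.1] grip 30.0 q [ 0.42  0.14 -0.44 -0.   -0.99 -2.14]
shift [-0.021  0.02   3.185] turn [ 0.     -0.0002  0.0017]
```

View pics/carry.png

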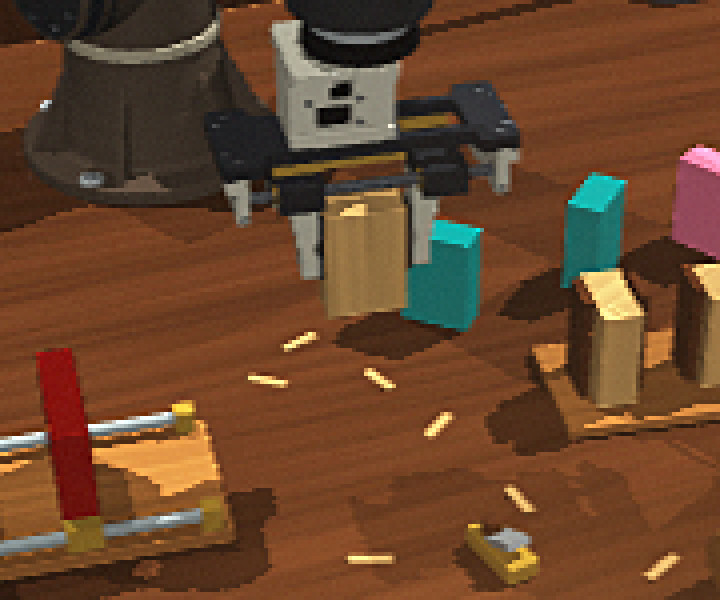

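The block hangs upright over bare bench, in the middle of the picture at about (365,315). I'll lower it.

```bash
python3 -m pendant '[[[0,0,0.6,0,0,0,0.3],[0,0,1.2,0,0,0,0.3],[0,0,1.8,0,0,0,0.3],[0,0,2.3,0,0,0,0.3],[0,0,2.7,0,0,0,0.3],[0,0,3.0,0,0,0,0.3],[0,0,3.1,0,0,0,0.3],[0,0,3.15,0,0,0,0.3],[0,0,3.15,0,0,0,0.3]]]' && python3 rel.py && python3 -m pendant '[[[0,0,0.05,0,0,0,0.3],[0,0,0.07,0,0,0,0.3],[0,0,0.07,0,0,0,0.3]]]'
```

```text
time_s: 8.8
tool_pos: [0.5094, 0.0193, 0.0349]
tcp_rot: [0.071, 0.997, 0.0, 0.0]
contact_force: [0.0, 0.1, 0.3]
finger_gap: 0.638
grasp_force: 30.0
t 8.8 p [0.5094 0.0193 0.0349] yaw 81.81 z [ 6.e-04  2.e-04 -1.e+00] gap 0.638 F [0.  0.1 0.3] grip 30.0 q [ 0.42  0.3  -0.59  0.   -0.68 -2.14]
time_s: 9.18
tool_pos: [0.5091, 0.0191, 0.0318]
tcp_rot: [0.072, 0.997, 0.0, 0.0]
contact_force: [-0.1, 0.4, 0.2]
finger_gap: 0.639
grasp_force: 30.0
```

```bash
python3 -m pendant '[[[0,0,0.03,0,0,0,0.3],[0,0,0.06,0,0,0,0.3],[0,0,0.06,0,0,0,0.3]]]'
```

```text
time_s: 9.55
tool_pos: [0.5094, 0.0192, 0.0309]
tcp_rot: [0.071, 0.997, -0.0, 0.0]
contact_force: [-6.2, 0.6, 18.3]
finger_gap: 0.634
grasp_force: 30.0
```

The block is on the bench. I'll let go, hold still, then lift clear.

```bash
python3 -m pendant '[[[0,0,-0.03,0,0,0,0.3],[0,0,-0.03,0,0,0,0.75],[0,0,-0.03,0,0,0,1],[0,0,-0.03,0,0,0,1],[0,0,-0.03,0,0,0,1],[0,0,-0.03,0,0,0,1],[0,0,-1,0,0,0,1],[0,0,-2,0,0,0,1],[0,0,-2.6,0,0,0,1],[0,0,-2.6,0,0,0,1]]]'; python3 rel.py .509 .0192 .0355 171.9
python3 - <<'E'
from bench import get_image; import cv2,numpy as np
a=get_image('scene');b=get_image('top')
A=cv2.resize(a['img'][130:230,210:310],(400,400),interpolation=3);B=cv2.resize(b['img'][190:290,240:340],(400,400),interpolation=3)
cv2.imwrite('pics/bench.png',np.hstack([A,B])); np.savez('pics/scene1.npz',**a)
E
```

```text
time_s: 10.8
tool_pos: [0.5104, 0.0196, 0.1354]
tcp_rot: [0.071, 0.997, 0.001, 0.002]
contact_force: [-0.2, -0.0, -0.6]
finger_gap: 1.0
grasp_force: 0.0
t 10.8 p [0.5104 0.0196 0.1354] yaw 81.81 z [ 0.004   0.0015 -1.    ] gap 1.0 F [-0.2 -0.  -0.6] grip 0.0 q [ 0.42  0.17 -0.48  0.   -0.92 -2.14]
shift [ 0.042 -0.02   2.497] turn [-1.3000e-03  4.5000e-03 -1.5724e+00]
```

View pics/bench.png

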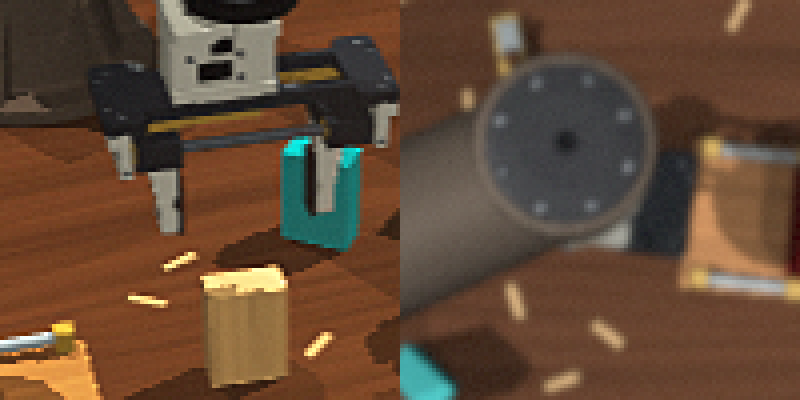

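The block stands upright on its own, in the left view at about (247,330). Now I'll turn the gripper a quarter.

```bash
python3 -m pendant '[[[0,0,0,0,0,-0.16,1],[0,0,0,0,0,-0.32,1],[0,0,0,0,0,-0.48,1],[0,0,0,0,0,-0.64,1],[0,0,0,0,0,-0.8,1],[0,0,0,0,0,-0.96,1],[0,0,0,0,0,-1.12,1],[0,0,0,0,0,-1.28,1],[0,0,0,0,0,-1.44,1],[0,0,0,0,0,-1.572,1]]]' && python3 -m pendant '[[[0,0,0,0,0,0,1],[0,0,0,0,0,0,0.8]]]'; python3 rel.py .5093 .0192 .036 171.8
```

```text
time_s: 12.15
tool_pos: [0.5083, 0.0189, 0.1319]
tcp_rot: [-0.657, 0.754, 0.0, -0.001]
contact_force: [0.8, 0.3, -0.1]
finger_gap: 0.995
grasp_force: 0.0
time_s: 12.4
tool_pos: [0.5088, 0.019, 0.1327]
tcp_rot: [-0.654, 0.756, 0.0, -0.001]
contact_force: [0.6, -0.2, 0.1]
finger_gap: 0.939
grasp_force: 0.0
t 12.4 p [0.5088 0.019  0.1327] yaw 171.69 z [-1.3e-03 -5.0e-04 -1.0e+00] gap 0.939 F [ 0.6 -0.2  0.1] grip 0.0 q [ 0.42  0.17 -0.48 -0.   -0.92 -0.57]
shift [-0.008 -0.016  2.416] turn [ 0.0012 -0.0007 -0.0018]
```

```bash
python3 -m pendant '[[[0,0,0.6,0,0,0,0.8],[0,0,1.2,0,0,0,0.8],[0,0,1.7,0,0,0,0.8],[0,0,2.1,0,0,0,0.8],[0,0,2.4,0,0,0,0.8],[0,0,2.4,0,0,0,0.8]]]' && python3 -m pendant '[[[0,0,0,0,0,0,0.5],[0,0,0,0,0,0,0.25],[0,0,0,0,0,0,0.1],[0,0,0,0,0,0,0.1],[0,0,0,0,0,0,0.1],[0,0,0,0,0,0,0.1],[0,0,0,0,0,0,0.1],[0,0,0,0,0,0,0.1]]]' && python3 rel.py
```

```text
time_s: 13.15
tool_pos: [0.5085, 0.0189, 0.0365]
tcp_rot: [-0.655, 0.756, 0.0, -0.001]
contact_force: [0.3, -0.3, -0.0]
finger_gap: 0.8
grasp_force: 0.0
time_s: 14.15
tool_pos: [0.5092, 0.0192, 0.0375]
tcp_rot: [-0.655, 0.755, -0.0, 0.0]
contact_force: [-1.4, 0.4, 4.8]
finger_gap: 0.344
grasp_force: 30.0
t 14.15 p [0.5092 0.0192 0.0375] yaw 171.87 z [ 1.e-04 -0.e+00 -1.e+00] gap 0.344 F [-1.4  0.4  4.8] grip 30.0 q [ 0.42  0.3  -0.58  0.   -0.69 -0.57]
```

```bash
python3 -m pendant '[[[0,0,-0.3,0,0,0,0.1],[0,0,-0.8,0,0,0,0.1],[0,0,-1.4,0,0,0,0.1],[0,0,-2,0,0,0,0.1],[0,0,-2.6,0,0,0,0.1],[0,0,-3,0,0,0,0.1],[0,0,-3.2,0,0,0,0.1]]]'
python3 - <<'E'
from h import *
S=dict(np.load('pics/scene0.npz'));T=dict(np.load('pics/top0.npz'))
def red(d,s,v):
    h=hsv(d).astype(int); m=((h[...,0]<8)|(h[...,0]>172))&(h[...,1]>s)&(h[...,2]>v)
    n,l,st,c=cv2.connectedComponentsWithStats(m.astype(np.uint8)); i=1+np.argmax(st[1:,4]); print('red',st[i]); return up(l==i)
views=[(S,red(S,180,45)),(T,red(T,155,75))]
for v in(views,views[:1],views[1:]):
    pj,q=fit(v,lambda p:box(*p,.1,.025,.014,.102),[.49,-.19,-.12],[.01,.01,.1]); print('jaw',pj.round(4),round(q,3))
    if v is views: J=pj
# draw
out=[]
for d,x,y,k in((S,147,180,7),(T,330,222,7)):
    im=cv2.resize(d['img'][y:y+60,x:x+56],None,fx=k,fy=k,interpolation=2); im=np.clip(im.astype(float)*1.7,0,255).astype(np.uint8)
    def dr(P,col):
        q=(proj(d,P)-[x,y]+.5)*k
        for a,b in[(0,1),(1,2),(2,3),(3,0),(4,5),(5,6),(6,7),(7,4),(0,4),(1,5),(2,6),(3,7)]: cv2.line(im,*[tuple(int(v) for v in q[i]) for i in(a,b)],col,1)
    dr(box(*J,.1,.025,.014,.102),(0,255,0)); dr(box(*J,.1,.025,.012,.102,oy=-.025-.066),(255,255,0))
    out.append(im)
cv2.imwrite('pics/press.png',np.hstack(out))
E
```

```text
time_s: 15.02
tool_pos: [0.5095, 0.0193, 0.1668]
tcp_rot: [-0.655, 0.755, -0.0, 0.001]
contact_force: [-0.1, -0.5, -1.0]
finger_gap: 0.337
grasp_force: 30.0
red [189 197  16  43 422]
red [337 230  13  30 322]
jaw [ 0.4916 -0.1908 -0.1367] 0.849
jaw [ 0.4698 -0.1871 -0.1288] 0.865
jaw [ 0.4923 -0.192  -0.1201] 0.881
```

View pics/press.png

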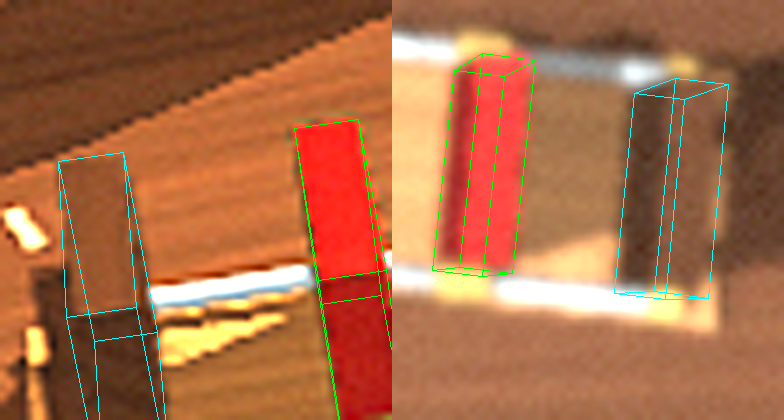

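Both views agree: the gap is about 66 mm, the yaw about −0.13, and the gap's middle is at about (0.486, −0.236). I'll carry the block over the press.

```bash
python3 rel.py .4859 -.2361 .1668 172.6
```

```text
t 15.03 p [0.5095 0.0193 0.1668] yaw 171.87 z [ 1.7e-03  7.0e-04 -1.0e+00] gap 0.337 F [-0.1 -0.5 -1. ] grip 30.0 q [ 0.42  0.14 -0.43  0.   -1.   -0.57]
shift [ 6.404 -0.319 -0.007] turn [-0.0016  0.001  -0.0128]
```

```bash
python3 -m pendant '[[[0.6,0,0,0,0,-0.013,0.1],[1.4,-0.05,0,0,0,-0.013,0.1],[2.2,-0.1,0,0,0,-0.013,0.1],[3.0,-0.15,0,0,0,-0.013,0.1],[3.8,-0.2,0,0,0,-0.013,0.1],[4.6,-0.25,0,0,0,-0.013,0.1],[5.4,-0.3,0,0,0,-0.013,0.1],[6.0,-0.32,0,0,0,-0.013,0.1],[6.4,-0.32,0,0,0,-0.013,0.1],[6.4,-0.32,0,0,0,-0.013,0.1]]]' && python3 -m pendant '[[[0,0,0,0,0,0,0.1],[0,0,0,0,0,0,0.1]]]'; python3 rel.py .4859 -.2361 .0495 172.6
python3 - <<'E'
from bench import get_image; import cv2,numpy as np
from h import *
d=get_image('scene'); np.savez('pics/scene2.npz',**d)
x,y,k=130,130,6; im=cv2.resize(d['img'][y:y+100,x:x+110],None,fx=k,fy=k,interpolation=2)
def dr(P,col):
    q=(proj(d,P)-[x,y]+.5)*k
    for a,b in[(0,1),(1,2),(2,3),(3,0),(4,5),(5,6),(6,7),(7,4),(0,4),(1,5),(2,6),(3,7)]: cv2.line(im,*[tuple(int(v) for v in q[i]) for i in(a,b)],col,1)
from bench import manip; p=manip.sense()['tool_pos']
dr(box(p[0],p[1],-.13,.03,.056,p[2]-.0375,p[2]+.0425),(255,0,0))
cv2.imwrite('pics/over.png',im)
E
```

```text
time_s: 16.27
tool_pos: [0.4852, -0.2367, 0.165]
tcp_rot: [-0.659, 0.752, 0.0, -0.0]
contact_force: [0.0, 0.7, -0.6]
finger_gap: 0.338
grasp_force: 30.0
time_s: 16.52
tool_pos: [0.4857, -0.2354, 0.1654]
tcp_rot: [-0.66, 0.751, 0.0, 0.0]
contact_force: [-0.5, 0.3, -1.0]
finger_gap: 0.336
grasp_force: 30.0
t 16.52 p [ 0.4857 -0.2354  0.1654] yaw 172.66 z [ 1.e-04  1.e-04 -1.e+00] gap 0.336 F [-0.5  0.3 -1. ] grip 30.0 q [-0.09  0.19 -0.37 -0.   -1.01 -0.04]
shift [ 0.016 -0.006  2.898] turn [-0.0001  0.0001  0.0011]
```

View pics/over.png

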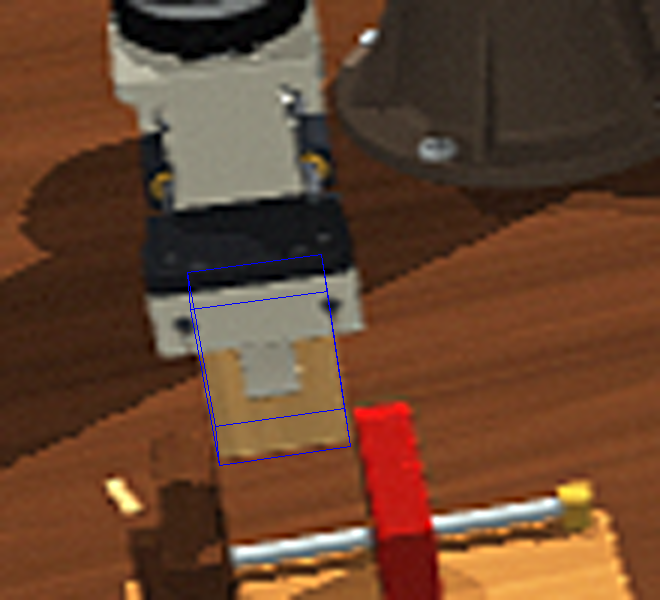

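The overlay matches the held block. It sits between the stop (edge at about column 225) and the jaw (about 357). I'll go down in stages and watch the force.

```bash
python3 -m pendant '[[[0,0,0.3,0,0,0,0.1],[0,0,0.5,0,0,0,0.1],[0,0,0.65,0,0,0,0.1],[0,0,0.8,0,0,0,0.1],[0,0,0.9,0,0,0,0.1],[0,0,0.9,0,0,0,0.1]]]'
```

```text
time_s: 17.32
tool_pos: [0.4854, -0.2361, 0.1291]
tcp_rot: [-0.66, 0.751, 0.0, -0.0]
contact_force: [-1.2, -0.4, -0.7]
finger_gap: 0.337
grasp_force: 30.0
```

```bash
python3 -m pendant '[[[0,0,0.3,0,0,0,0.1],[0,0,0.6,0,0,0,0.1],[0,0,0.9,0,0,0,0.1],[0,0,1.2,0,0,0,0.1],[0,0,1.5,0,0,0,0.1],[0,0,1.75,0,0,0,0.1],[0,0,1.9,0,0,0,0.1],[0,0,1.9,0,0,0,0.1]]]'
```

```text
time_s: 18.32
tool_pos: [0.4854, -0.236, 0.0529]
tcp_rot: [-0.66, 0.751, 0.0, -0.0]
contact_force: [-0.5, -0.5, -0.3]
finger_gap: 0.341
grasp_force: 30.0
```

```bash
python3 -m pendant '[[[0,0,0.02,0,0,0,0.1],[0,0,0.04,0,0,0,0.1],[0,0,0.05,0,0,0,0.1]]]'
```

```text
time_s: 18.7
tool_pos: [0.4857, -0.2361, 0.0516]
tcp_rot: [-0.66, 0.751, -0.0, 0.0]
contact_force: [-0.1, -0.4, -0.8]
finger_gap: 0.343
grasp_force: 30.0
```

```bash
python3 -m pendant '[[[0,0,0.02,0,0,0,0.1],[0,0,0.04,0,0,0,0.1],[0,0,0.05,0,0,0,0.1],[0,0,0.05,0,0,0,0.1]]]'
```

```text
time_s: 19.2
tool_pos: [0.4856, -0.2361, 0.0495]
tcp_rot: [-0.66, 0.751, -0.0, -0.0]
contact_force: [-0.6, 0.4, 2.0]
finger_gap: 0.342
grasp_force: 30.0
```

```bash
python3 -m pendant '[[[0,0,0,0,0,0,0.6],[0,0,0,0,0,0,0.75],[0,0,0,0,0,0,0.75],[0,0,0,0,0,0,0.75],[0,0,-0.5,0,0,0,0.75],[0,0,-1.2,0,0,0,0.75],[0,0,-2,0,0,0,0.75],[0,0,-2.7,0,0,0,0.75],[0,0,-2.7,0,0,0,0.75]]]' && python3 -m pendant '[[[-0.8,0,0,0,0,0,0],[-1.6,0,0,0,0,0,0],[-2.1,0,0,0,0,0,0],[-2.1,0,0,0,0,0,0],[-2.1,0,0.6,0,0,0,0],[-2.1,0,1.3,0,0,0,0],[-2.1,0,2,0,0,0,0],[-2.1,0,2.5,0,0,0,0],[-2.1,0,2.5,0,0,0,0]]]'; python3 - <<'E'
from bench import get_image; import cv2
d=get_image('scene'); cv2.imwrite('pics/pre.png',cv2.resize(d['img'][150:260,130:250],None,fx=5,fy=5,interpolation=2))
E
```

```text
time_s: 20.32
tool_pos: [0.487, -0.2364, 0.1598]
tcp_rot: [-0.66, 0.751, -0.002, 0.001]
contact_force: [-0.4, -0.2, -0.2]
finger_gap: 0.745
grasp_force: 0.0
time_s: 21.45
tool_pos: [0.4947, -0.1534, 0.0555]
tcp_rot: [-0.66, 0.751, 0.001, -0.002]
contact_force: [-0.3, 0.0, 0.0]
finger_gap: 0.008
grasp_force: 0.0
```

View pics/pre.png

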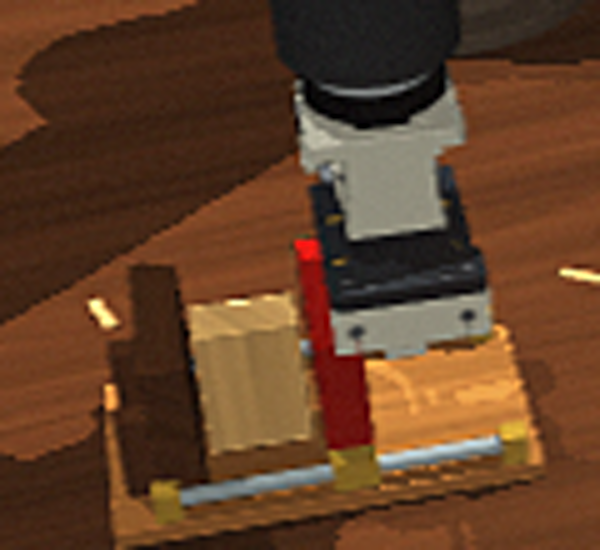

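The block stands upright in the gap at about (250,375), between the stop at (160,370) and the jaw at (335,380). I'll push the jaw in small steps.

```bash
python3 -m pendant '[[[0.2,0,0,0,0,0,0],[0.3,0,0,0,0,0,0],[0.35,0,0,0,0,0,0],[0.4,0,0,0,0,0,0],[0.44,0,0,0,0,0,0],[0.48,0,0,0,0,0,0],[0.5,0,0,0,0,0,0],[0.5,0,0,0,0,0,0]]]'
```

```text
time_s: 22.5
tool_pos: [0.4942, -0.1726, 0.0575]
tcp_rot: [-0.66, 0.751, -0.0, 0.0]
contact_force: [2.0, 3.6, 2.7]
finger_gap: 0.005
grasp_force: 1.9
```

```bash
python3 -m pendant '[[[0.03,0,0,0,0,0,0],[0.06,0,0,0,0,0,0],[0.09,0,0,0,0,0,0],[0.12,0,0,0,0,0,0],[0.12,0,0,0,0,0,0]]]'
```

```text
time_s: 23.12
tool_pos: [0.4939, -0.1756, 0.0575]
tcp_rot: [-0.66, 0.751, 0.0, 0.001]
contact_force: [1.2, 18.8, 6.1]
finger_gap: 0.005
grasp_force: 9.2
```

```bash
python3 -m pendant '[[[0.02,0,0,0,0,0,0],[0.04,0,0,0,0,0,0],[0.06,0,0,0,0,0,0],[0.06,0,0,0,0,0,0]]]'
```

```text
time_s: 23.62
tool_pos: [0.4939, -0.1757, 0.0576]
tcp_rot: [-0.66, 0.751, 0.001, 0.002]
contact_force: [-0.1, 36.1, 11.5]
finger_gap: 0.003
grasp_force: 17.6
```

The jaw has stalled: the force rises with no more motion, so it is snug. I'll back off, lift and check.

```bash
python3 -m pendant '[[[-0.3,0,0,0,0,0,0],[-0.7,0,0,0,0,0,0],[-0.9,0,0,0,0,0,0],[-0.9,0,-1,0,0,0,0],[-0.9,0,-2.2,0,0,0,0],[-2,0,-3.4,0,0,0,0],[-3.5,0,-4,0,0,0,0],[-5,0,-4,0,0,0,0],[-5,0,-4,0,0,0,0],[-5,0,-4,0,0,0,0]]]'; python3 - <<'E'
from bench import get_image; import cv2
from h import *
S=get_image('scene');T=get_image('top')
def red(d,s,v):
    h=hsv(d).astype(int); m=((h[...,0]<8)|(h[...,0]>172))&(h[...,1]>s)&(h[...,2]>v)
    n,l,st,c=cv2.connectedComponentsWithStats(m.astype(np.uint8)); i=1+np.argmax(st[1:,4]); print('red',st[i]); return up(l==i)
views=[(S,red(S,180,45)),(T,red(T,155,75))]
for v in(views,views[:1],views[1:]):
    pj,q=fit(v,lambda p:box(*p,.1,.025,.014,.102),[.49,-.20,-.12],[.01,.01,.1]); print('jaw',pj.round(4),round(q,3))
A=cv2.resize(S['img'][185:255,140:230],None,fx=4.4,fy=4.4,interpolation=2);B=cv2.resize(T['img'][215:285,305:395],None,fx=4.4,fy=4.4,interpolation=2);C=cv2.resize(S['img'][155:235,290:410],None,fx=4.4,fy=4.4,interpolation=2)
o=np.zeros((A.shape[0]+C.shape[0],A.shape[1]*2,3),np.uint8); o[:A.shape[0]]=np.hstack([A,B])[:, :o.shape[1]]; o[A.shape[0]:,:C.shape[1]]=C[:,:o.shape[1]]; cv2.imwrite('pics/end.png',o[:600]); print(o.shape)
E
```

```text
time_s: 24.88
tool_pos: [0.5182, 0.0187, 0.2169]
tcp_rot: [-0.66, 0.751, 0.0, -0.001]
contact_force: [0.3, 0.6, 0.2]
finger_gap: 0.005
grasp_force: 0.0
red [185 197  17  43 403]
red [339 230  13  30 244]
jaw [ 0.4896 -0.1987 -0.1342] 0.735
jaw [ 0.4668 -0.1956 -0.1342] 0.845
jaw [ 0.4939 -0.2008 -0.1825] 0.664
(660, 792, 3)
```

View pics/end.png

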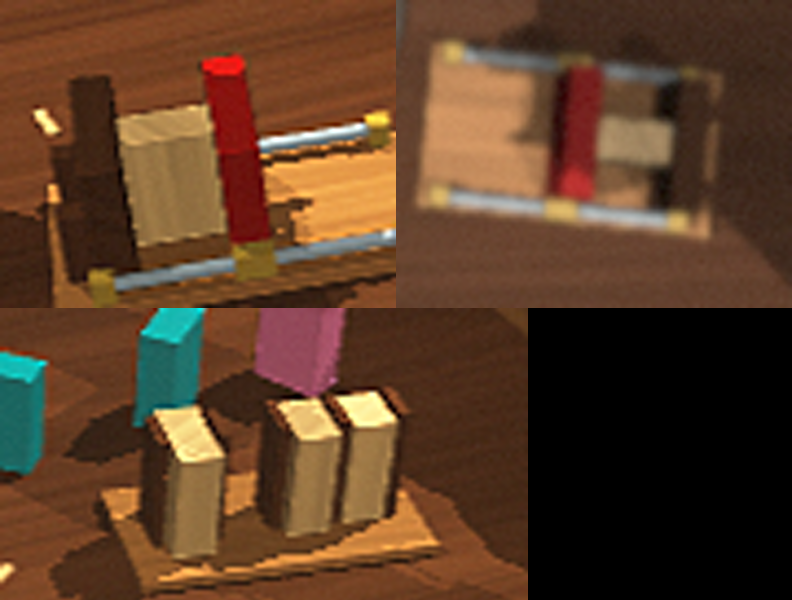

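The block fills the gap upright at mid-stop, at about (170,180) in the left view and (637,140) in the top view. The other three blocks still stand in the rack and the arm is clear, so I'm handing in.

```bash
python3 -c "
from bench import manip; print(manip.hand_in())"
```

```text
the job is handed in; nothing more can be done
None
```

I handed the job in: the 56 mm block (gripper read 56.2 mm) was set down upright on the bench, taken again by its thickness, and stands upright mid-stop with the red jaw pushed snug; the other three blocks still stand in the rack, I saw no bystander move, and no verdict came back.

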